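# Hang the drill template on the sloping fixture's twin pins

## Robot

A 6-joint arm with a two-finger parallel gripper is mounted at the origin on a cart in front of the work surface, level with it; the furniture and walls round the work are solid. World frame = base frame: x ahead of the robot, y to its left, z up, the work surface at z = 0. Lengths are in m, angles in rad, forces in N, time in s.
With the tool pointing down it reaches from about 0.375 to 0.975 m from the base axis. Payload 3.8 kg.
Tool frame: the origin (TCP) lies midway between the tips of the shut fingers; the grasp point (between the pads) lies 19 mm behind it; z points along the fingers, y is the line along which they close (so a half turn about z gives the same grasp; the last joint's range is limited). The gripper opens to 85 mm and grips with 20 to 120 N. Pads are 22 mm wide; open, the fingers measure 114 mm over their backs; the gripper's body (76 mm by 85 mm) begins 54 mm behind the grasp point. The pads swing forward as they close: fully open they stand 13 mm farther back than shut.
Start: joints at [1.191, 0.264, 1.604, -0, 1.274, -0.037], TCP at [0.227, 0.636, 0.231] pointing down, gripper open.
Joint ranges: [-2.63, 2.63], [-0.94, 2.18], [0.31, 2.57], [-1.31, 4.45], [0, 2.66], [-2.55, 2.55]. Speed limits (rad/s): [2.57, 2.57, 3.14, 3.14, 3.14, 3.14].

## Interface

Orientations are given as a rotation vector (axis times angle).
In Python, from workcell import read_state, vision, ticket gives the robot as it stands. The module is installed in compiled form; this text tells all that it offers.
- The arm moves only by the tool jog_arm, never from a script. Its arguments are lists of equal length, an entry for each row: "turn": the turn, a rotation vector about the tool's x, y, z in rad, a list of three; "delta_pos": the shift along the tool's x, y, z in m, a list of three; "gripper": the finger opening in m, from 0 to 0.0854. In form: {"turn": [[rx, ry, rz], ...], "delta_pos": [[dx, dy, dz], ...], "gripper": [gripper, ...]}. A call has 1 to 20 rows; each row shifts and turns the commanded pose from where the row before left it, along the tool's axes as they then stand; what a row does not reach is not made up. A row lasts 1/12 s, in which the tool goes at most 41.7 mm and 7.16 degrees, less where a joint would pass 70% of its speed; a pose out of reach is approached as far as the arm can. A call with a gripper value outside its range is refused whole. The fingers move at their own pace and stop on an object; "grip_force" is the grip in N (left out, the last holds). Time passes only in rows, so rows that do not move let the fingers close. It gives the time, the measured TCP pose, the force, the opening and the grip force at its end, in the units of the state.
- read_state(): the state, without advancing time (a new reading comes with each control period).
- vision.read_camera(name): name is "scene" or "top"; returns the picture (420x560x3 uint8, red, green, blue); there is no depth.
- vision.calibration(name): a dict with "vfov" (degrees; the focal length in pixels is half the picture's height over the tangent of half this angle, whatever the lens; pixels are square), "cx", "cy" (the principal point, pixels), "R" (3x3) and "t" (3): a world point X has camera coordinates R X + t. Camera axes: x right, y down, z forward; pixel columns grow to the right and rows downward; lengths in m; the calibration is good to about 2 mm. A picture is of the moment at which its call begins. calibration takes no time and is no camera call.
- ticket.finish_job(): hands the job in; it is judged then, once.
The state is a dict: "time": time; "q": joint angles; "joint_vel": joint speeds; "joint_torque": joint torques, N m; "tool_pos": TCP position; "tcp_rot": TCP orientation; "wrist_force": force on the tool from outside, world axes, zero at the start; "torque": the same for the moment, N m; "width": opening from 0.0 (shut) to 1.0 (fully open); "grip_force": force on a finger pad.
Only numpy, scipy, OpenCV 4.12 (cv2) and the standard library are available. Lean on these libraries where they do the work, as an engineer would, in place of code of your own. Each camera call takes 0.05 s, during which the arm holds its last target. There are 200 camera calls.

## Task

Take the aluminium drill template by its upright rib and hang it on the two pins of the sloping drilling fixture, large hole over the large pin and small hole over the small one, fully down so that it lies flat on both pin blocks, and let go. The pins can be adjusted sideways and are rarely in the middle, so feel for them. Leave the tape measure and the stack of finished strips where they are.

Things in the scene. Friction and masses are not known exactly. Their poses are not given: they have to be found in the camera images.
- template: Loose drill template, 0.2 to 0.45 kg: bare aluminium plate 64 x 160 x 8 mm (x, y, z). Origin: centre of its underside; z up through the plate. Two through holes on its y axis: the large, 14 mm, at y = +60 mm; the small, 10 mm, at y = -60 mm. A steel drill bushing 3 mm high sits on the plate at x = +21 mm. Starts flat on the table, rib up, to the right of the fixture.
- rib_top (a point): Middle of the top edge of the template's grip rib, at z = 50 mm in the template's frame. The rib stands in the middle of the plate, 12 mm thick (x), 60 mm long (y), from z = 8 to 50 mm. Grip it hard: in a weak grip the plate pivots when one end is pushed. Axes as the template's.
- template_hole0 (a point): Centre of the upper mouth of the template's large hole, at x = 0, y = +60, z = 8 mm in the template's frame.
- slope: Slope of the drilling fixture (fixed): a face exactly 30 degrees from level that faces up and to the robot's right. Origin 62 mm above the table, in the seat plane (tops of the two pin blocks, 8 mm above the face, each 50 mm in x, 26 mm in y). x points up the slope (about to the left), y across it (about towards the robot), z out of the face, square to it. The hung template has its underside at z = 0 and its axes along these.
- pins_middle (a point): Nominal midpoint between the two pin tips, at z = 22 mm of the slope. Large pin 12 mm thick at slope y = +60 mm, small pin 8 mm at y = -60 mm, both at x = 0, along z, from z = 0 to 22 mm, last 2.5 mm bevelled. Both sit on one carriage, fixed up to 15 mm to either side of nominal along y (the same for both); this shift is not reported: find it by touch or sight. It does not yield.
- face (a point): Middle of the fixture's steel face plate (120 x 180 x 12 mm), at z = -8 mm of the slope. A steel strip 118 x 36 x 6 mm already lies up the slope in the middle, below the seat plane; a small stop at the foot of the face (slope x = -60 to -52 mm) reaches z = +1 mm. The base measures 132 x 190 mm; the face's upper edge is about 85 mm above the table.
- tape: Bystander: yellow tape measure, 36 x 68 x 62 mm, standing on the table; origin at the centre of its underside.
- strips_done: Bystander: stack of finished steel strips, 120 x 47 x 24 mm; origin at the centre of its underside.
Not all that is in view belongs to the job. What is shaped like the template but red or turquoise is not meant.

How it is judged:
By the outcome, as a careful person would: the job done as asked, in the order asked, and still so for the second after the job is handed in, with the robot touching nothing.
It also fails if it takes over 72 s, if anything falls off the work surface, if the arm or the gripper's body presses on something with over 40 N, if the wrist force passes 120 N, or if a joint passes its speed limit or range.

## Working session

There is one attempt and no reset: what is moved stays moved. The work goes in short steps, Python scripts to look and compute and a tool call to move; the robot and the scene stay as the last step left them, time stands still between calls to the robot, and variables do not carry over. Pictures are saved under pics/ and viewed, at most 10 in all, crops included, and the job is handed in when it is done.

Besides the shell and the picture viewer there is one more tool, called by a JSON object that holds its "op" and its "data". jog_arm: Moves the arm, as the interface text tells. Its arguments: {"type":"object","properties":{"turn":{"type":"array","items":{"type":"array","items":{"type":"number"}}},"delta_pos":{"type":"array","items":{"type":"array","items":{"type":"number"}}},"gripper":{"type":"array","items":{"type":"number"}},"grip_force":{"type":"number"}},"required":["turn","delta_pos","gripper"]}

```bash
mkdir -p pics; python3 - <<'E'
from workcell import read_state, vision
import cv2,numpy as np
s=read_state();print(s)
for n in("scene","top"):
    im=vision.read_camera(n);cv2.imwrite(f"pics/{n}0.png",im[:,:,::-1]);c=vision.calibration(n);print(n,c)
E
```

```text
{'time': 0.0, 'q': array([ 1.19108757e+00,  2.64721133e-01,  1.60537943e+00,  7.93005985e-07,
        1.27369267e+00, -3.68761424e-02]), 'joint_vel': array([ 0.00034635, -0.00066514, -0.00015909, -0.0008028 , -0.00127335,
       -0.00111255]), 'joint_torque': array([-9.85418119e-04, -5.15119028e+01, -3.67312145e+01, -2.18035852e-04,
        1.28438469e-02,  4.70532754e-06]), 'tool_pos': array([0.22662084, 0.6350452 , 0.22998067]), 'tcp_rot': array([-0.53580912, -3.09509901,  0.00338121]), 'wrist_force': array([-0.78148092,  0.09371694, -0.36421341]), 'torque': array([-0.06472994,  0.02269433, -0.01749255]), 'grip_force': 0.0, 'width': 1.0018215261479269}
scene {'vfov': 47.122884622371494, 'cx': 283.6234972458511, 'cy': 209.984108612828, 'R': array([[ 0.73635547, -0.6764489 , -0.01405362],
       [-0.44824813, -0.47217589, -0.75902802],
       [ 0.50680789,  0.56521395, -0.65090626]]), 't': array([-0.51575307,  0.21512836,  1.15802112])}
top {'vfov': 47.6209984850353, 'cx': 279.2117095363719, 'cy': 212.69390782061245, 'R': array([[-0.00442979, -0.99984794, -0.01686642],
       [-0.99885447,  0.00522776, -0.04756487],
       [ 0.04764581,  0.01663639, -0.99872574]]), 't': array([-0.16247414,  0.53995295,  1.42292218])}
```

View pics/scene0.png

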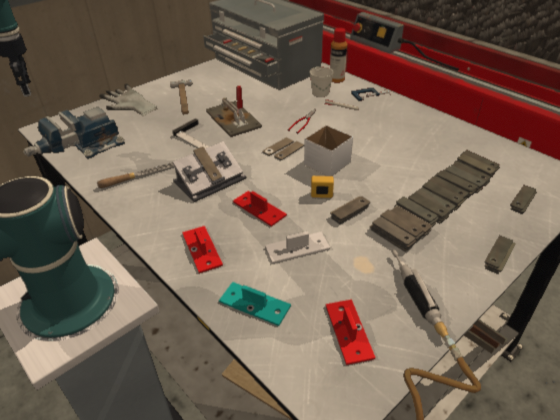

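View pics/top0.png

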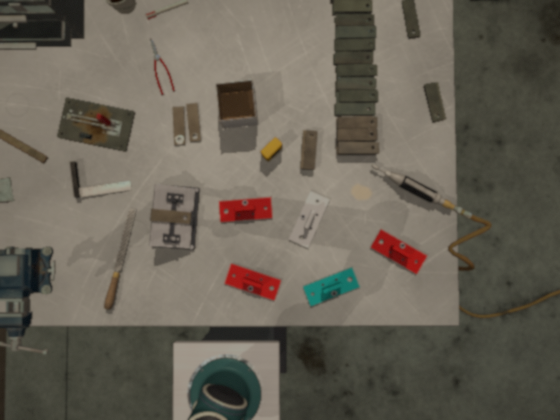

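The scene view shows the bare aluminium template at about (298,246) and the fixture at about (208,170). In the top view they are at (308,220) and (175,217). Next I'll zoom in on both.

```bash
python3 - <<'E'
import cv2,numpy as np
s=cv2.imread("pics/scene0.png");t=cv2.imread("pics/top0.png")
def crop(im,x,y,w,h):return cv2.resize(im[y:y+h,x:x+w],(400,300),interpolation=cv2.INTER_CUBIC)
a=np.vstack([np.hstack([crop(s,260,220,80,60),crop(s,168,135,80,60)]),np.hstack([crop(t,268,190,80,60),crop(t,135,187,80,60)])])
cv2.imwrite("pics/crops0.png",a)
E
```

```text
(no output)
```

View pics/crops0.png

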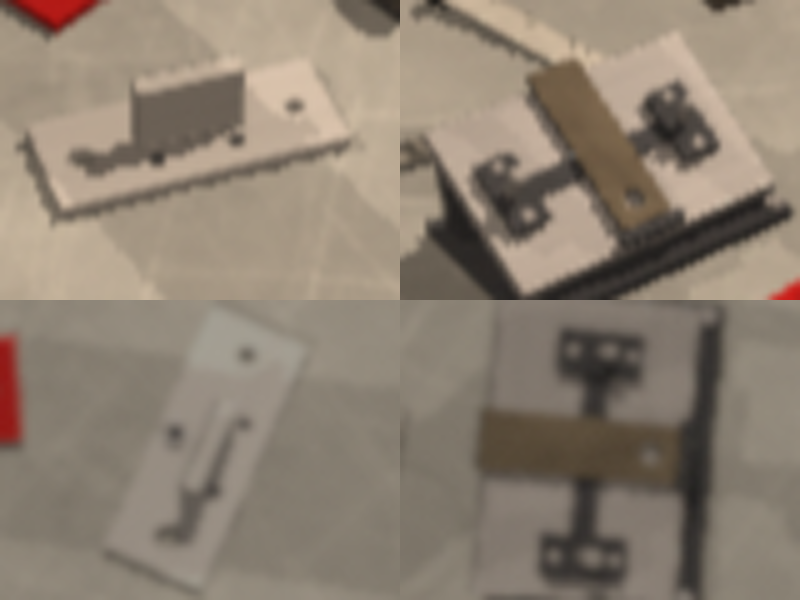

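```bash
python3 - <<'E'
import cv2,numpy as np
s=cv2.imread("pics/scene0.png");t=cv2.imread("pics/top0.png")
def crop(im,x,y,w,h,k):
    c=cv2.resize(im[y:y+h,x:x+w],None,fx=k,fy=k,interpolation=cv2.INTER_CUBIC).astype(float)
    return np.clip(c*1.5-20,0,255).astype(np.uint8)
a=np.hstack([crop(s,172,140,50,75,8),crop(t,148,180,50,75,8)])
a[::80,:,1]=255;a[:,::80,1]=255
cv2.imwrite("pics/crops1.png",a)
b=crop(s,168,135,80,60,10);b[::100,:,1]=255;b[:,::100,1]=255
cv2.imwrite("pics/crops2.png",b)
E
```

```text
(no output)
```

View pics/crops1.png

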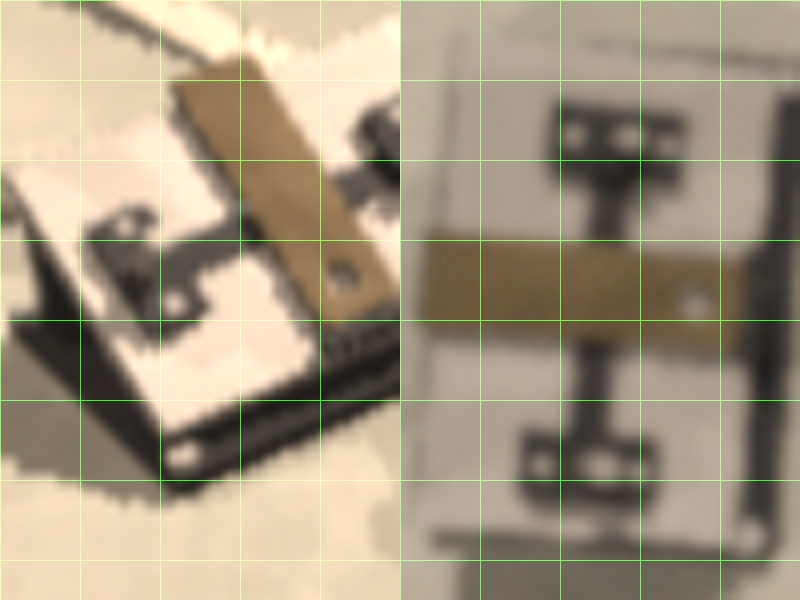

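View pics/crops2.png

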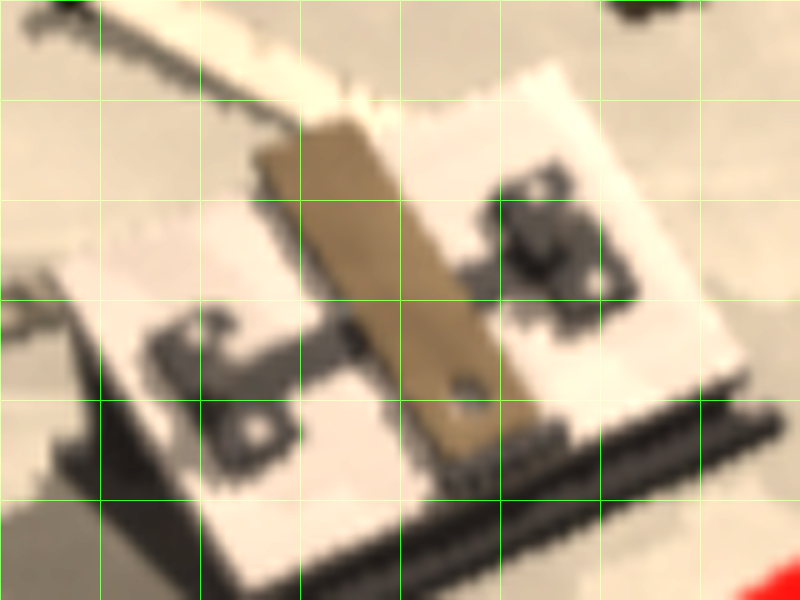

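The two pin blocks are clear. In the top view the pin tips are the bright spots at about (173,238) near and (176,197) far, and the block screws are beside them. Next I'll compute positions.

```bash
cat > h.py <<'E'
import cv2,numpy as np
from workcell import read_state, vision
from scipy.spatial.transform import Rotation as Rn
def cal(n):
    c=vision.calibration(n);f=210/np.tan(np.radians(c['vfov']/2));return c,f
def ray(n,u,v):
    c,f=cal(n);R,t=np.array(c['R']),np.array(c['t'])
    return -R.T@t, R.T@np.array([(u-c['cx'])/f,(v-c['cy'])/f,1])
def onz(n,u,v,z):
    C,d=ray(n,u,v);return C+d*(z-C[2])/d[2]
def proj(n,X):
    c,f=cal(n);p=np.array(c['R'])@X+np.array(c['t']);return np.array([c['cx']+f*p[0]/p[2],c['cy']+f*p[1]/p[2]])
def tri(a,b):
    (C,d),(D,e)=ray('top',*a),ray('scene',*b)
    s=np.linalg.lstsq(np.c_[d,-e],D-C,rcond=None)[0]
    P,Q=C+d*s[0],D+e*s[1];return (P+Q)/2,np.linalg.norm(P-Q)
def edge(g,a,b,w=3):
    """line fit to the strongest edge along a-b"""
    a,b=np.array(a,float),np.array(b,float);d=(b-a)/np.linalg.norm(b-a);n=np.array([-d[1],d[0]])
    o=np.arange(-w,w+.01,.1);P=[]
    for k in np.linspace(.12,.88,30):
        q=a+k*(b-a)+o[:,None]*n
        pr=cv2.remap(g,q[:,0].astype(np.float32),q[:,1].astype(np.float32),cv2.INTER_CUBIC).ravel()
        G=np.abs(np.gradient(cv2.GaussianBlur(pr[None],(0,0),4).ravel()));G=G**3
        P.append(a+k*(b-a)+n*(G@o)/G.sum())
    l=cv2.fitLine(np.array(P,np.float32),cv2.DIST_HUBER,0,.01,.01).ravel()
    return l[2:],l[:2]
def meet(l,m):
    s=np.linalg.solve(np.c_[l[1],-m[1]],m[0]-l[0]);return l[0]+l[1]*s[0]
def quad(g,c):
    L=[edge(g,c[i],c[(i+1)%4]) for i in range(4)]
    return np.array([meet(L[i-1],L[i]) for i in range(4)])
E
python3 - <<'E'
from h import *
np.set_printoptions(precision=4,suppress=True)
s=cv2.imread("pics/scene0.png");t=cv2.imread("pics/top0.png")
gs,gt=[cv2.cvtColor(i,cv2.COLOR_BGR2GRAY).astype(np.float32) for i in(s,t)]
c5=lambda x,y:((x+.5)/5-.5)
# template, order far-left, far-right, near-right, near-left
ct=[(268+c5(x,0),190+c5(y-300,0)) for x,y in[(208,308),(308,345),(200,592),(107,550)]]
cs=[(260+c5(x,0),220+c5(y,0)) for x,y in[(305,60),(352,138),(60,212),(25,132)]]
qt=quad(gt,ct);qs=quad(gs,cs);print(np.array(ct),qt,qs)
for a,b in zip(qt,qs):print('tri',tri(a,b),'top@8mm',onz('top',*a,.008),'scene',onz('scene',*b,.008))
for q,n in((qt,'top'),(qs,'scene')):
    P=np.array([onz(n,*p,.008) for p in q]);m=P.mean(0)
    y=(P[2]+P[3]-P[0]-P[1])/2;x=(P[0]+P[3]-P[1]-P[2])/2
    print(n,m,'len',np.linalg.norm(y),np.linalg.norm(x),'yaw of x',np.degrees([np.arctan2(x[1],x[0]),np.arctan2(-y[0],y[1])]))
# pins
d8=lambda x:(x+.5)/8-.5
for nm,x,y in(('near',603,465),('far',625,135)):
    u,v=148+d8(x-400),180+d8(y)
    U,V=int(round(u)),int(round(v));w=gt[V-2:V+3,U-2:U+3];print(w)
    print(nm,u,v,onz('top',u,v,.081), proj('scene',onz('top',u,v,.081)))
# face corners
cf=[(148+d8(x-400),180+d8(y)) for x,y in[(455,35),(795,60),(745,550),(432,537)]]
for i,(u,v) in enumerate(cf):print('face',onz('top',u,v,[.085,.025,.025,.085][i]))
E
```

```text
[[309.2 191.2]
 [329.2 198.6]
 [307.6 248. ]
 [289.  239.6]] [[309.9314 190.5165]
 [328.7562 198.9341]
 [307.2414 247.9995]
 [288.1126 239.2934]] [[320.4785 230.4725]
 [329.8337 247.4936]
 [271.4366 262.1841]
 [263.8935 244.6891]]
tri (array([ 0.604 , -0.2566,  0.0132]), np.float64(0.004156620717686642)) top@8mm [ 0.606  -0.2583  0.008 ] scene [ 0.6064 -0.2516  0.008 ]
tri (array([ 0.5793, -0.3141,  0.0066]), np.float64(0.002646351392244642)) top@8mm [ 0.5801 -0.3149  0.008 ] scene [ 0.5771 -0.3142  0.008 ]
tri (array([ 0.4317, -0.2482,  0.007 ]), np.float64(0.002213608117606532)) top@8mm [ 0.4326 -0.2489  0.008 ] scene [ 0.4303 -0.2482  0.008 ]
tri (array([ 0.4575, -0.1903,  0.0107]), np.float64(0.003863368719363537)) top@8mm [ 0.459  -0.1915  0.008 ] scene [ 0.4577 -0.1869  0.008 ]
top [ 0.5194 -0.2534  0.008 ] len 0.16156955125664912 0.06269836987636863 yaw of x [65.3786 65.7414]
scene [ 0.5178 -0.2503  0.008 ] len 0.16158745481505854 0.06810048558853736 yaw of x [65.4123 66.1413]
[[ 71.  79.  80.  75.  65.]
 [ 88. 101. 104.  97.  79.]
 [ 92. 109. 114. 106.  91.]
 [ 82.  98. 105.  99.  85.]
 [ 65.  76.  81.  78.  69.]]
near 172.9375 237.6875 [0.4656 0.1393 0.081 ] [192.6476 169.0111]
[[ 63.  67.  69.  71.  71.]
 [ 60.  69.  76.  76.  68.]
 [ 68.  85.  98.  97.  81.]
 [ 71.  89. 101. 101.  84.]
 [ 59.  73.  83.  82.  72.]]
far 175.6875 196.4375 [0.5843 0.1321 0.081 ] [226.2216 154.3169]
face [0.6205 0.1928 0.085 ]
face [0.6168 0.0814 0.025 ]
face [0.4335 0.0994 0.025 ]
face [0.4401 0.1996 0.085 ]
```

```bash
cat >> h.py <<'E'
def goal(yaw_deg,tilt_deg=0):
    """tool rotation: tool y along template x (yaw), tool z against template z; tilt = slope"""
    a,b=np.radians([yaw_deg,tilt_deg])
    X=np.array([np.cos(a)*np.cos(b),np.sin(a)*np.cos(b),np.sin(b)]);Y=np.array([-np.sin(a),np.cos(a),0]);Z=np.cross(X,Y)
    return np.c_[Y,X,-Z]   # tool x = template y
def plan(p,Rg):
    s=read_state();R=Rn.from_rotvec(s['tcp_rot']).as_matrix()
    print('shift in tool axes',R.T@(np.array(p)-s['tool_pos']),'turn',Rn.from_matrix(R.T@Rg).as_rotvec(),'t',s['time'])
E
python3 - <<'E'
from h import *
np.set_printoptions(precision=4,suppress=True)
print(np.linalg.det(goal(65.6)))
c5=lambda x:(x+.5)/5-.5
print('rib top',tri((268+c5(210),190+c5(147)),(260+c5(188),220+c5(76))))
d=lambda x,k:(x+.5)/k-.5
for nm,a,b in(('near',(590,463),(231,377)),('far',(625,137),(570,235))):
    A=(148+d(a[0]-400,8),180+d(a[1],8));B=(168+d(b[0],10),135+d(b[1],10))
    print(nm,'block mid',tri(A,B),onz('top',*A,.062),onz('scene',*B,.062))
print(Rn.from_rotvec(read_state()['tcp_rot']).as_matrix())
plan([.519,-.2525,.12],goal(65.6))
E
```

```text
1.0
rib top (array([ 0.5174, -0.2538,  0.0514]), np.float64(0.0023419660860789842))
near block mid (array([0.4647, 0.1491, 0.0644]), np.float64(0.0037492245868402663)) [0.4663 0.1486 0.062 ] [0.465  0.1535 0.062 ]
far block mid (array([0.583 , 0.1372, 0.0653]), np.float64(0.004784544121375314)) [0.5852 0.1365 0.062 ] [0.5839 0.1429 0.062 ]
[[-0.9418  0.3361 -0.0008]
 [ 0.3361  0.9418 -0.0019]
 [ 0.0001 -0.0021 -1.    ]]
shift in tool axes [-0.5737 -0.7375  0.1116] turn [-0.0021  0.      0.0831] t 0.1
```

{"op": "jog_arm", "data": {"turn": [[0,0,0],[0,0,0],[0,0,0],[0,0,0],[0,0,0],[0,0,0],[0,0,0],[0,0,0],[0,0,0],[0,0,0],[0,0,0],[0,0,0],[0,0,0],[0,0,0],[0,0,0],[0,0,0],[0,0,0],[0,0,0],[0,0,0],[0,0,0]], "delta_pos": [[-0.022,-0.0284,0],[-0.022,-0.0284,0],[-0.022,-0.0284,0],[-0.022,-0.0284,0],[-0.022,-0.0284,0],[-0.022,-0.0284,0],[-0.022,-0.0284,0],[-0.022,-0.0284,0],[-0.022,-0.0284,0],[-0.022,-0.0284,0],[-0.022,-0.0284,0],[-0.022,-0.0284,0],[-0.022,-0.0284,0],[-0.022,-0.0284,0],[-0.022,-0.0284,0],[-0.022,-0.0284,0],[-0.022,-0.0284,0],[-0.022,-0.0284,0],[-0.022,-0.0284,0],[-0.022,-0.0284,0]], "gripper": [0.085,0.085,0.085,0.085,0.085,0.085,0.085,0.085,0.085,0.085,0.085,0.085,0.085,0.085,0.085,0.085,0.085,0.085,0.085,0.085], "grip_force": 110}}

```text
time: 1.77
tool_pos: [0.4502, -0.0489, 0.231]
tcp_rot: [-0.536, -3.095, -0.0]
wrist_force: [0.0, 0.6, -0.3]
width: 0.996
grip_force: 0.0
```

{"op": "jog_arm", "data": {"turn": [[0,0,0],[0,0,0],[0,0,0],[0,0,0],[0,0,0],[0,0,0],[0,0,0.083],[0,0,0]], "delta_pos": [[-0.022,-0.0284,0],[-0.022,-0.0284,0],[-0.022,-0.0284,0],[-0.022,-0.0284,0],[-0.022,-0.0284,0],[-0.022,-0.0284,0.0],[0,0,0.03],[0,0,0.03]], "gripper": [0.085,0.085,0.085,0.085,0.085,0.085,0.085,0.085]}}

```text
time: 2.43
tool_pos: [0.5195, -0.2553, 0.1726]
tcp_rot: [0.672, 3.063, -0.003]
wrist_force: [-0.1, 0.2, -0.3]
width: 0.999
grip_force: 0.0
```

```bash
python3 - <<'E'
from h import *
np.set_printoptions(precision=4,suppress=True)
plan([.5182,-.2530,.018],goal(65.6));print(read_state()['q'],read_state()['tool_pos'])
E
```

```text
shift in tool axes [0.003  0.0016 0.1546] turn [-0.0005  0.0056 -0.0061] t 2.4333
[-0.4996  0.124   1.8812 -0.0002  1.1308 -1.6384] [ 0.5195 -0.2553  0.1726]
```

{"op": "jog_arm", "data": {"turn": [[0,0,0],[0,0,0],[0,0,0],[0,0,0],[0,0,0],[0,0,0],[0,0,0]], "delta_pos": [[0.003,0.0016,0.032],[0,0,0.035],[0,0,0.035],[0,0,0.03],[0,0,0.022],[0,0,0],[0,0,0]], "gripper": [0.085,0.085,0.085,0.085,0.085,0.085,0.085]}}

```text
time: 3.02
tool_pos: [0.5137, -0.2484, 0.0156]
tcp_rot: [-0.663, -3.066, -0.002]
wrist_force: [-0.7, 0.2, 0.6]
width: 0.996
grip_force: 0.0
```

{"op": "jog_arm", "data": {"turn": [[0,0,0],[0,0,0],[0,0,0],[0,0,0],[0,0,0],[0,0,0],[0,0,0],[0,0,0],[0,0,0],[0,0,0],[0,0,0],[0,0,0]], "delta_pos": [[0,0,0],[0,0,0],[0,0,0],[0,0,0],[0,0,0],[0,0,0],[0,0,0],[0,0,0],[0,0,0],[0,0,0],[0,0,0],[0,0,0]], "gripper": [0.004,0.004,0.004,0.004,0.004,0.004,0.004,0.004,0.004,0.004,0.004,0.004], "grip_force": 110}}

```text
time: 4.02
tool_pos: [0.5159, -0.2497, 0.0184]
tcp_rot: [0.663, 3.07, -0.001]
wrist_force: [-2.4, 1.2, 5.8]
width: 0.122
grip_force: 107.9
```

{"op": "jog_arm", "data": {"turn": [[0,0,0],[0,0,0],[0,0,0],[0,0,0],[0,0,0],[0,0,0],[0,0,0],[0,0,0]], "delta_pos": [[0,0,-0.01],[0,0,-0.025],[0,0,-0.03],[0,0,-0.03],[0,0,-0.03],[0,0,-0.03],[0,0,-0.02],[0,0,0]], "gripper": [0.004,0.004,0.004,0.004,0.004,0.004,0.004,0.004]}}

```text
time: 4.68
tool_pos: [0.5181, -0.2507, 0.1981]
tcp_rot: [0.662, 3.062, -0.004]
wrist_force: [0.0, -0.5, -3.3]
width: 0.123
grip_force: 107.2
```

```bash
python3 - <<'E'
from h import *
np.set_printoptions(precision=4,suppress=True)
s=read_state();print(s['width'],s['grip_force'],s['wrist_force'],s['torque'],s['tool_pos'])
Rg=goal(86,30);n=-Rg[:,2];yv=Rg[:,0]
tip=np.array([.5245,.1335,.081]);O=tip-.022*n
print('O',O,'n',n,'y',yv)
TC=O+.018*n+.0035*yv   # TCP when hung
print('TCP hung',TC,'stand-off 80mm',TC+.08*n)
plan(TC+.08*n,Rg);print(s['q'])
E
```

```text
0.12274902010162521 107.24452614784241 [ 0.02   -0.4816 -3.3327] [-0.0432 -0.0432  0.0118] [ 0.5181 -0.2507  0.1981]
O [0.5253 0.1445 0.0619] n [-0.0349 -0.4988  0.866 ] y [-0.9976  0.0698  0.    ]
TCP hung [0.5211 0.1357 0.0775] stand-off 80mm [0.5184 0.0958 0.1468]
shift in tool axes [0.1434 0.3157 0.0498] turn [-0.5203  0.1022 -0.3453] t 4.6833
[-0.4939  0.0944  1.8648  0.0001  1.173  -1.639 ]
```

{"op": "jog_arm", "data": {"turn": [[0,0,0],[0,0,0],[0,0,0],[0,0,0],[0,0,0],[0,0,0],[0,0,0],[0,0,0],[0,0,0],[0,0,0],[0,0,0],[0,0,0],[-0.0867,0.017,-0.0576],[-0.0867,0.017,-0.0576],[-0.0867,0.017,-0.0576],[-0.0867,0.017,-0.0576],[-0.0867,0.017,-0.0576],[-0.0867,0.017,-0.0576],[0,0,0],[0,0,0]], "delta_pos": [[0.012,0.0263,0],[0.012,0.0263,0],[0.012,0.0263,0],[0.012,0.0263,0],[0.012,0.0263,0],[0.012,0.0263,0],[0.012,0.0263,0],[0.012,0.0263,0],[0.012,0.0263,0],[0.012,0.0263,0],[0.012,0.0263,0],[0.012,0.0263,0],[0,0,0],[0,0,0],[0,0,0],[0,0,0],[0,0,0],[0,0,0],[0,0,0],[0,0,0]], "gripper": [0.004,0.004,0.004,0.004,0.004,0.004,0.004,0.004,0.004,0.004,0.004,0.004,0.004,0.004,0.004,0.004,0.004,0.004,0.004,0.004]}}

```text
time: 6.35
tool_pos: [0.5131, 0.0964, 0.1895]
tcp_rot: [0.118, 3.026, 0.815]
wrist_force: [-0.6, 0.5, -2.7]
width: 0.123
grip_force: 108.7
```

```bash
python3 - <<'E'
from h import *
np.set_printoptions(precision=4,suppress=True)
s=read_state();Rg=goal(86,30);n=-Rg[:,2]
plan(np.array([.5211,.1357,.0775])+.05*n,Rg)
R=Rn.from_rotvec(s['tcp_rot']).as_matrix()
# where holes should appear (template frame in tool: y->x, x->y, z->-z); offset centre -3.5mm
im={}
for k,nm in enumerate(("scene","top")):
    im[nm]=vision.read_camera(nm)[:,:,::-1].copy();cv2.imwrite(f"pics/{nm}1.png",im[nm])
    for h in(.06,-.06):
        P=s['tool_pos']+R@np.array([h-.0035,0,.010]);print(nm,h,proj(nm,P))
p=proj("scene",s['tool_pos']).astype(int);q=proj("top",s['tool_pos']).astype(int);print(p,q,s['wrist_force'])
def cr(im,c,w=50,h=75):
    x,y=c[0]-w//2,c[1]-h//2;print(x,y);a=cv2.resize(im[y:y+h,x:x+w],None,fx=8,fy=8,interpolation=cv2.INTER_CUBIC);return a
a=np.hstack([cr(im['scene'],p),cr(im['top'],q)]);a=np.clip(a*1.4,0,255).astype(np.uint8);a[::80,:,1]=255;a[:,::80,1]=255;cv2.imwrite("pics/held.png",a)
E
```

```text
shift in tool axes [-0.0062 -0.0217  0.0667] turn [ 0.0019 -0.0104 -0.0107] t 6.35
scene 0.06 [192.0086 145.7832]
scene -0.06 [228.4159 131.7032]
top 0.06 [176.4459 241.0529]
top -0.06 [180.1595 196.198 ]
[210 137] [179 219] [-0.6419  0.5222 -2.6753]
185 100
154 182
```

View pics/held.png

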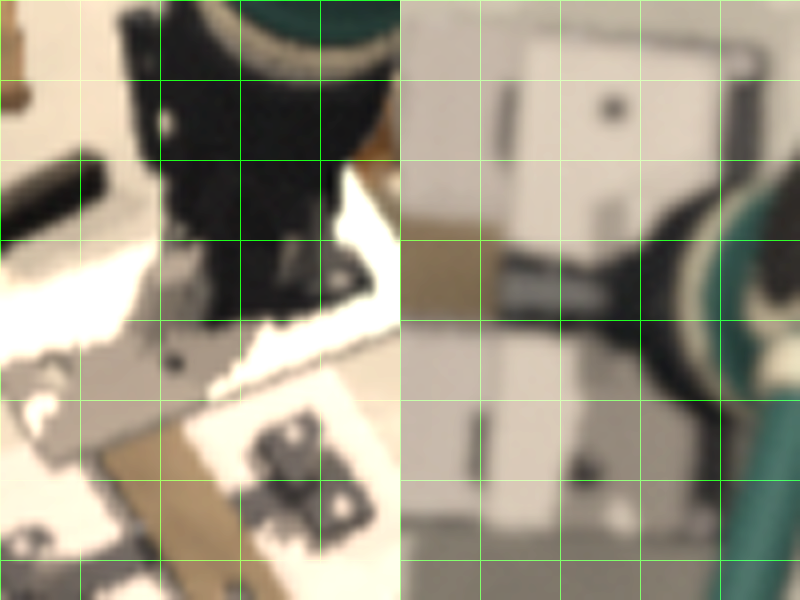

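Both holes of the held template show in the top view, at (180.2,195.1) and (176.4,240.9), within about 1 px of the prediction. The template centre is about 5 mm from the TCP along -y. I'll move to just above the pins.

```bash
cat >> h.py <<'E'
Rg=goal(86,30);nn=-Rg[:,2];yv=Rg[:,0];xv=Rg[:,1]
O=np.array([.5245,.134,.081])-.022*nn
H=O+.018*nn+.005*yv
def rel():
    s=read_state();R=Rn.from_rotvec(s['tcp_rot']).as_matrix();d=s['tool_pos']-H
    print('slope x,y,z mm',np.round(1e3*np.array([xv@d,yv@d,nn@d]),2),'F xyz',np.round([v@s['wrist_force'] for v in(xv,yv,nn)],1),'M',np.round([v@s['torque'] for v in(xv,yv,nn)],2),'turn',np.round(Rn.from_matrix(R.T@Rg).as_rotvec(),4),'t',round(s['time'],2),'grip',s['width'],s['grip_force'])
E
python3 - <<'E'
from h import *
np.set_printoptions(precision=4,suppress=True)
plan(H+.03*nn,Rg);rel()
E
```

```text
shift in tool axes [-0.0039 -0.0233  0.0879] turn [ 0.002  -0.0086 -0.0064] t 6.45
slope x,y,z mm [ 23.15   2.97 118.  ] F xyz [-1.4  0.4 -1.9] M [-0.    0.51 -0.03] turn [ 0.002  -0.0086 -0.0064] t 6.45 grip 0.12476078954259817 108.70800733566284
```

{"op": "jog_arm", "data": {"turn": [[0.002,-0.0086,-0.004],[0,0,0],[0,0,0],[0,0,0],[0,0,0],[0,0,0],[0,0,0]], "delta_pos": [[-0.0039,-0.0233,0],[0,0,0.028],[0,0,0.025],[0,0,0.02],[0,0,0.014],[0,0,0],[0,0,0]], "gripper": [0.004,0.004,0.004,0.004,0.004,0.004,0.004]}}

```text
time: 7.03
tool_pos: [0.5193, 0.122, 0.105]
tcp_rot: [0.103, 3.016, 0.81]
wrist_force: [0.3, -0.3, -3.4]
width: 0.123
grip_force: 108.7
```

```bash
python3 - <<'E'
from h import *
np.set_printoptions(precision=4,suppress=True)
rel()
im=vision.read_camera('top')[:,:,::-1];cv2.imwrite('pics/top2.png',im);im2=vision.read_camera('scene')[:,:,::-1];cv2.imwrite('pics/scene2.png',im2)
s=read_state();p=proj("scene",s['tool_pos']).astype(int);q=proj("top",s['tool_pos']).astype(int)
def cr(im,c,w=50,h=75):
    x,y=c[0]-w//2,c[1]-h//2;print(x,y);a=cv2.resize(im[y:y+h,x:x+w],None,fx=8,fy=8,interpolation=cv2.INTER_CUBIC);return a
a=np.hstack([cr(im2,p),cr(im,q)]);a=np.clip(a*1.3,0,255).astype(np.uint8);cv2.imwrite("pics/above.png",a)
E
```

```text
slope x,y,z mm [ 1.34 -0.66 30.96] F xyz [-1.9 -0.3 -2.8] M [0.02 0.54 0.05] turn [ 0.001  -0.001   0.0011] t 7.03 grip 0.12252400451742917 108.69417786598206
185 119
152 181
```

View pics/above.png

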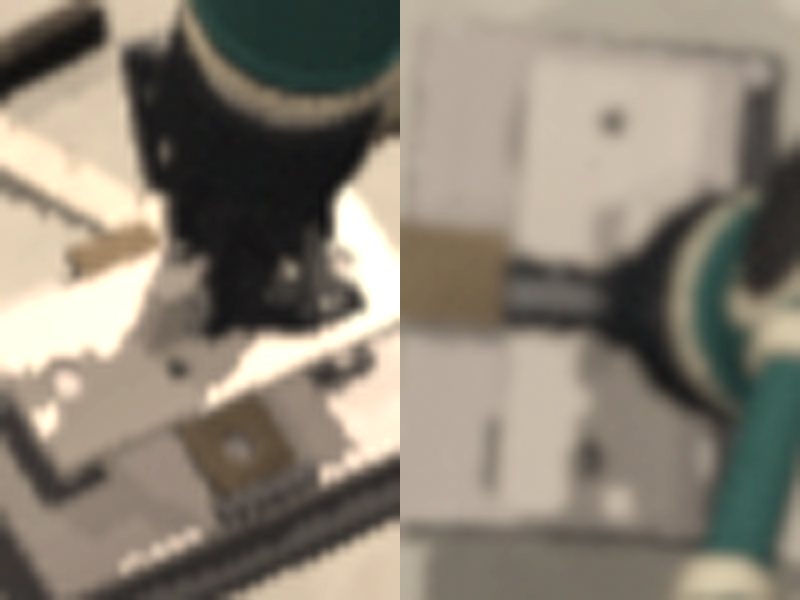

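{"op": "jog_arm", "data": {"turn": [[0,0,0],[0,0,0],[0,0,0],[0,0,0]], "delta_pos": [[0.0006,-0.0013,0.003],[0,0,0.003],[0,0,0.001],[0,0,0]], "gripper": [0.004,0.004,0.004,0.004]}}

```text
time: 7.47
tool_pos: [0.5196, 0.1231, 0.0986]
tcp_rot: [0.106, 3.013, 0.81]
wrist_force: [0.8, 0.4, -3.3]
width: 0.123
grip_force: 108.8
```

{"op": "jog_arm", "data": {"turn": [[0,0,0],[0,0,0],[0,0,0],[0,0,0],[0,0,0]], "delta_pos": [[0,0,0.001],[0,0,0.001],[0,0,0.001],[0,0,0.001],[0,0,0]], "gripper": [0.004,0.004,0.004,0.004,0.004]}}

```text
time: 7.88
tool_pos: [0.5199, 0.1251, 0.0952]
tcp_rot: [0.106, 3.013, 0.81]
wrist_force: [-0.8, -0.7, 0.1]
width: 0.122
grip_force: 109.6
```

```bash
python3 -c "
from h import *
rel()"
```

```text
slope x,y,z mm [-0.84 -1.03 20.93] F xyz [-0.6  0.7  0.4] M [ 0.18  0.57 -0.01] turn [0.0017 0.0013 0.    ] t 7.88 grip 0.12200364229400362 109.60946202278137
```

{"op": "jog_arm", "data": {"turn": [[0,0,0],[0,0,0],[0,0,0]], "delta_pos": [[0,0,0.001],[0,0,0.0005],[0,0,0]], "gripper": [0.004,0.004,0.004]}}

```text
time: 8.13
tool_pos: [0.5201, 0.1253, 0.0949]
tcp_rot: [0.104, 3.013, 0.809]
wrist_force: [-4.8, -6.9, 7.2]
width: 0.118
grip_force: 111.0
```

```bash
python3 -c "
from h import *
rel()"
```

```text
slope x,y,z mm [-0.79 -1.2  20.52] F xyz [-2.7  4.3  9.8] M [ 0.7   0.73 -0.06] turn [0.0013 0.0013 0.0011] t 8.13 grip 0.11831804479177162 110.95686793327332
```

{"op": "jog_arm", "data": {"turn": [[0,0,0],[0,0,0],[0,0,0]], "delta_pos": [[0.001,0,0],[0.001,0,0],[0,0,0]], "gripper": [0.004,0.004,0.004]}}

```text
time: 8.38
tool_pos: [0.518, 0.1262, 0.094]
tcp_rot: [0.106, 3.013, 0.811]
wrist_force: [0.4, 0.3, -1.3]
width: 0.121
grip_force: 109.4
```

```bash
python3 -c "
from h import *
rel()"
```

```text
slope x,y,z mm [-0.64  0.94 19.34] F xyz [-0.4 -0.4 -1.2] M [-0.    0.34 -0.01] turn [ 0.0021  0.0018 -0.0003] t 8.38 grip 0.12091316713674566 109.35962677001953
```

{"op": "jog_arm", "data": {"turn": [[0,0,0],[0,0,0],[0,0,0],[0,0,0]], "delta_pos": [[0,0,0.001],[0,0,0.001],[0,0,0.001],[0,0,0]], "gripper": [0.004,0.004,0.004,0.004]}}

```text
time: 8.72
tool_pos: [0.5176, 0.1283, 0.0909]
tcp_rot: [0.106, 3.014, 0.812]
wrist_force: [-1.2, 2.8, -0.5]
width: 0.126
grip_force: 109.0
```

```bash
python3 -c "
from h import *
rel()"
```

```text
slope x,y,z mm [-0.35  1.48 15.69] F xyz [ 2.1  1.3 -1.8] M [ 0.16 -0.1  -0.17] turn [ 0.0028  0.0002 -0.0007] t 8.72 grip 0.1264286410333436 109.00521755218506
```

{"op": "jog_arm", "data": {"turn": [[0,0,0],[0,0,0],[0,0,0],[0,0,0],[0,0,0]], "delta_pos": [[0.0002,0.0005,0.001],[0,0,0.0015],[0,0,0.0015],[0,0,0.001],[0,0,0]], "gripper": [0.004,0.004,0.004,0.004,0.004]}}

```text
time: 9.13
tool_pos: [0.5178, 0.1308, 0.0869]
tcp_rot: [0.106, 3.014, 0.811]
wrist_force: [-0.4, 2.3, -0.5]
width: 0.118
grip_force: 109.0
```

```bash
python3 -c "
from h import *
rel()"
```

```text
slope x,y,z mm [-0.21  1.46 10.92] F xyz [ 1.7  0.5 -1.6] M [ 0.14 -0.07 -0.13] turn [ 0.002   0.0008 -0.0003] t 9.13 grip 0.11826718439540897 109.04524683952332
```

{"op": "jog_arm", "data": {"turn": [[0,0,0],[0,0,0],[0,0,0],[0,0,0],[0,0,0],[0,0,0],[0,0,0]], "delta_pos": [[0,0.0003,0.0015],[0,0,0.0015],[0,0,0.0015],[0,0,0.0015],[0,0,0.0015],[0,0,0.001],[0,0,0]], "gripper": [0.004,0.004,0.004,0.004,0.004,0.004,0.004]}}

```text
time: 9.72
tool_pos: [0.5182, 0.1351, 0.0796]
tcp_rot: [0.106, 3.014, 0.81]
wrist_force: [-0.8, 1.8, -3.7]
width: 0.126
grip_force: 109.0
```

```bash
python3 -c "
from h import *
rel()"
```

```text
slope x,y,z mm [-0.13  1.37  2.42] F xyz [-0.4  0.9 -4. ] M [ 0.06  0.23 -0.11] turn [ 0.0016  0.001  -0.0002] t 9.72 grip 0.1255800168019741 108.97068500518799
```

{"op": "jog_arm", "data": {"turn": [[0,0,0],[0,0,0],[0,0,0],[0,0,0],[0,0,0]], "delta_pos": [[0,0,0.001],[0,0,0.001],[0,0,0.001],[0,0,0],[0,0,0]], "gripper": [0.004,0.004,0.004,0.004,0.004]}}

```text
time: 10.13
tool_pos: [0.5182, 0.1363, 0.0777]
tcp_rot: [0.105, 3.014, 0.81]
wrist_force: [-4.7, -2.3, 3.6]
width: 0.121
grip_force: 110.2
```

```bash
python3 -c "
from h import *
rel()"
```

```text
slope x,y,z mm [-0.02  1.45  0.23] F xyz [-0.5  4.5  4.4] M [ 0.23  0.38 -0.09] turn [0.0016 0.0009 0.0004] t 10.13 grip 0.12064589381069066 110.24242401123047
```

{"op": "jog_arm", "data": {"turn": [[0,0,0],[0,0,0],[0,0,0],[0,0,0]], "delta_pos": [[0,0,0.001],[0,0,0.001],[0,0,0],[0,0,0]], "gripper": [0.004,0.004,0.004,0.004]}}

```text
time: 10.47
tool_pos: [0.5181, 0.1364, 0.0776]
tcp_rot: [0.102, 3.014, 0.81]
wrist_force: [-13.2, -11.4, 18.0]
width: 0.123
grip_force: 113.0
```

```bash
python3 -c "
from h import *
rel()"
```

```text
slope x,y,z mm [0.01 1.56 0.06] F xyz [-1.7 12.4 21.8] M [ 1.27  0.63 -0.21] turn [0.0012 0.0003 0.002 ] t 10.47 grip 0.12324595377371451 112.95766353607178
```

{"op": "jog_arm", "data": {"turn": [[0,0.008,0],[0,0,0],[0,0,0]], "delta_pos": [[0,0,0],[0,0,0],[0,0,0]], "gripper": [0.004,0.004,0.004]}}

```text
time: 10.72
tool_pos: [0.518, 0.1364, 0.0776]
tcp_rot: [0.1, 3.022, 0.812]
wrist_force: [-15.3, -11.8, 18.5]
width: 0.125
grip_force: 112.9
```

```bash
python3 -c "
from h import *
rel()"
```

```text
slope x,y,z mm [-0.01  1.64  0.12] F xyz [-1.8 14.4 22.4] M [ 0.99  0.57 -0.22] turn [ 0.0013 -0.0077  0.0018] t 10.72 grip 0.12463519630494312 112.862309217453
```

{"op": "jog_arm", "data": {"turn": [[0,0.008,0],[0,0,0],[0,0,0]], "delta_pos": [[0.001,0,-0.0005],[0,0,0],[0,0,0]], "gripper": [0.004,0.004,0.004]}}

```text
time: 10.97
tool_pos: [0.5181, 0.1361, 0.0781]
tcp_rot: [0.098, 3.027, 0.813]
wrist_force: [-11.0, -9.4, 14.6]
width: 0.122
grip_force: 112.0
```

```bash
python3 -c "
from h import *
rel()"
```

```text
slope x,y,z mm [0.01 1.49 0.63] F xyz [-1.5 10.3 17.7] M [ 0.44  0.53 -0.26] turn [ 0.0011 -0.0132  0.0015] t 10.97 grip 0.1224526149879238 112.0316469669342
```

{"op": "jog_arm", "data": {"turn": [[0,-0.008,0],[0,0,0],[0,0,0],[0,0,0]], "delta_pos": [[0,0,0],[0,0,0],[0,0,0],[0,0,0]], "gripper": [0.004,0.004,0.004,0.004], "grip_force": 20}}

```text
time: 11.3
tool_pos: [0.5181, 0.1363, 0.0777]
tcp_rot: [0.101, 3.02, 0.811]
wrist_force: [-9.9, -8.0, 12.4]
width: 0.123
grip_force: 111.4
```

```bash
python3 -c "
from h import *
rel()"
```

```text
slope x,y,z mm [-0.02  1.56  0.25] F xyz [-1.3  9.3 15. ] M [ 0.43  0.49 -0.2 ] turn [ 0.0011 -0.0052  0.0014] t 11.3 grip 0.12345853591282373 111.42600417137146
```

{"op": "jog_arm", "data": {"turn": [[0,0,0],[0,0,0],[0,0,0],[0,0,0],[0,0,0],[0,0,0]], "delta_pos": [[0,0,-0.0015],[0,0,0],[0,0,0],[0,0,0],[0,0,0],[0,0,0]], "gripper": [0.004,0.004,0.02,0.03,0.03,0.03], "grip_force": 20}}

```text
time: 11.8
tool_pos: [0.5174, 0.1368, 0.0771]
tcp_rot: [0.103, 3.021, 0.813]
wrist_force: [-0.4, 0.1, -0.6]
width: 0.351
grip_force: 0.0
```

```bash
python3 - <<'E'
from h import *
rel()
for n in('top','scene'):cv2.imwrite(f'pics/{n}3.png',vision.read_camera(n)[:,:,::-1])
E
```

```text
slope x,y,z mm [ 0.01  2.24 -0.51] F xyz [-0.2  0.4 -0.6] M [ 0.04  0.26 -0.01] turn [ 0.0017 -0.007   0.    ] t 11.8 grip 0.3508620669156297 0.0
```

{"op": "jog_arm", "data": {"turn": [[0,0,0],[0,0,0],[0,0,0],[0,0,0],[0,0,0],[0,0,0],[0,0,0],[0,0,0],[0,0,0],[0,0,0]], "delta_pos": [[0,0,0],[0,0,0],[0,0,-0.005],[0,0,-0.01],[0,0,-0.02],[0,0,-0.03],[0,0,-0.03],[0,0,-0.03],[0,0,-0.03],[0,0,0]], "gripper": [0.045,0.045,0.045,0.045,0.045,0.045,0.045,0.045,0.045,0.045]}}

```text
time: 12.73
tool_pos: [0.517, 0.0559, 0.2184]
tcp_rot: [0.102, 3.011, 0.805]
wrist_force: [1.9, 1.2, -0.1]
width: 0.527
grip_force: 0.0
```

{"op": "jog_arm", "data": {"turn": [[0,0,0],[0,0,0],[0,0,0],[0,0,0],[0,0,0],[0,0,0]], "delta_pos": [[0,-0.02,-0.03],[0,-0.03,-0.02],[0,-0.03,-0.02],[0,-0.03,0],[0,-0.03,0],[0,0,0]], "gripper": [0.045,0.045,0.045,0.045,0.045,0.045]}}

```text
time: 13.23
tool_pos: [0.5013, -0.1007, 0.1992]
tcp_rot: [0.11, 3.023, 0.811]
wrist_force: [-0.4, 0.4, -1.4]
width: 0.524
grip_force: 0.0
```

```bash
python3 - <<'E'
from h import *
im={n:vision.read_camera(n)[:,:,::-1] for n in('top','scene')}
for n in im:cv2.imwrite(f'pics/{n}4.png',im[n])
p=proj("scene",H).astype(int);q=proj("top",H).astype(int)
def cr(im,c,w=50,h=75):
    x,y=c[0]-w//2,c[1]-h//2;print(x,y);return cv2.resize(im[y:y+h,x:x+w],None,fx=8,fy=8,interpolation=cv2.INTER_CUBIC)
a=np.hstack([cr(im['scene'],p),cr(im['top'],q)]);a=np.clip(a*1.3,0,255).astype(np.uint8);cv2.imwrite("pics/hung.png",a)
E
```

```text
183 126
149 181
```

View pics/hung.png

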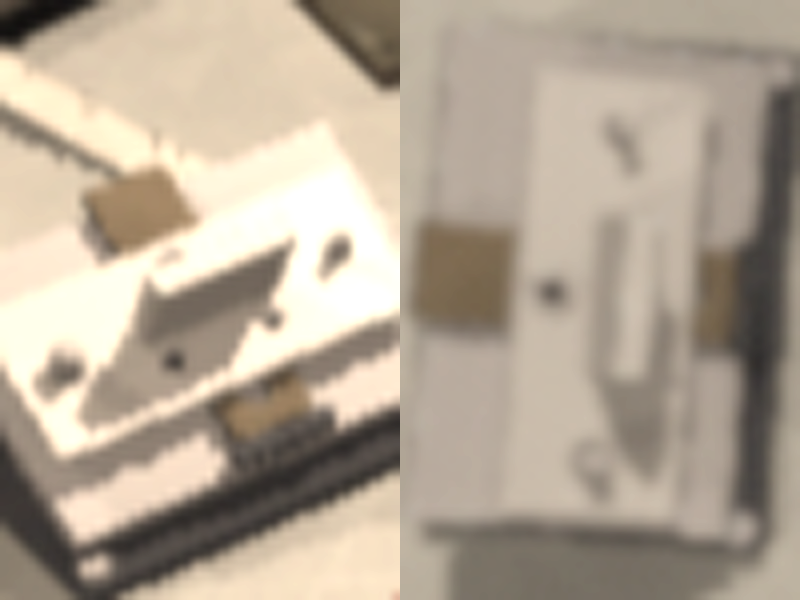

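Both pins stand up through their holes in both views; in the top view they are near display (615,140) and (590,460). The small end may not be fully down, so I'll press it lightly with shut fingers.

```bash
python3 - <<'E'
from h import *
np.set_printoptions(precision=4,suppress=True)
rel();plan(H+.020*xv-.0514*yv+.045*nn,Rg)
E
```

```text
slope x,y,z mm [-141.15    1.15  224.41] F xyz [-0.  -0.5  0.2] M [-0.    0.23  0.03] turn [ 0.0029 -0.007  -0.003 ] t 13.33 grip 0.5273233062484455 0.0
shift in tool axes [-0.0533  0.1608  0.1795] turn [ 0.0029 -0.007  -0.003 ] t 13.3333
```

{"op": "jog_arm", "data": {"turn": [[0.003,-0.007,-0.003],[0,0,0],[0,0,0],[0,0,0],[0,0,0],[0,0,0],[0,0,0],[0,0,0],[0,0,0],[0,0,0],[0,0,0],[0,0,0],[0,0,0]], "delta_pos": [[-0.01,0.03,0],[-0.01,0.03,0],[-0.01,0.03,0],[-0.01,0.03,0],[-0.01,0.03,0],[-0.0033,0.0108,0],[0,0,0.03],[0,0,0.03],[0,0,0.03],[0,0,0.03],[0,0,0.03],[0,0,0.03],[0,0,0]], "gripper": [0,0,0,0,0,0,0,0,0,0,0,0,0]}}

```text
time: 14.42
tool_pos: [0.5663, 0.131, 0.1207]
tcp_rot: [0.1, 3.025, 0.81]
wrist_force: [-2.2, 0.6, -0.8]
width: -0.003
grip_force: 0.0
```

```bash
python3 - <<'E'
from h import *
rel()
E
```

```text
slope x,y,z mm [ 19.81 -46.88  38.39] F xyz [-0.   2.2 -0.9] M [0.05 0.22 0.  ] turn [-0.0009 -0.0104  0.0012] t 14.42 grip -0.002635886620579899 0.0
```

{"op": "jog_arm", "data": {"turn": [[0,0,0],[0,0,0],[0,0,0],[0,0,0],[0,0,0],[0,0,0]], "delta_pos": [[-0.004,0,0],[0,0,0.015],[0,0,0.015],[0,0,0.008],[0,0,0.002],[0,0,0]], "gripper": [0,0,0,0,0,0]}}

```text
time: 14.92
tool_pos: [0.5774, 0.1476, 0.0923]
tcp_rot: [0.1, 3.014, 0.806]
wrist_force: [0.1, -0.1, 0.0]
width: 0.0
grip_force: 0.0
```

```bash
python3 -c "
from h import *
rel()"
```

```text
slope x,y,z mm [ 20.55 -56.83   5.14] F xyz [-0.1 -0.1  0.1] M [-0.01  0.24 -0.08] turn [-0.0012  0.001   0.0035] t 14.92 grip 2.140009059876206e-05 0.0
```

{"op": "jog_arm", "data": {"turn": [[0,0,0],[0,0,0],[0,0,0],[0,0,0],[0,0,0]], "delta_pos": [[0,0,0.0015],[0,0,0.0015],[0,0,0.0015],[0,0,0.001],[0,0,0]], "gripper": [0,0,0,0,0]}}

```text
time: 15.33
tool_pos: [0.577, 0.1504, 0.0867]
tcp_rot: [0.101, 3.015, 0.806]
wrist_force: [0.0, -0.1, 0.3]
width: 0.002
grip_force: 0.0
```

```bash
python3 -c "
from h import *
rel()"
```

```text
slope x,y,z mm [ 20.22 -56.25  -1.13] F xyz [ 0.1 -0.   0.3] M [ 0.02  0.21 -0.01] turn [-0.0013  0.0003  0.0029] t 15.33 grip 0.0016498675760975826 0.0
```

{"op": "jog_arm", "data": {"turn": [[0,0,0],[0,0,0],[0,0,0],[0,0,0],[0,0,0],[0,0,0],[0,0,0]], "delta_pos": [[0.005,0,0],[0,0,0.0015],[0,0,0.0015],[0,0,0.0015],[0,0,0.0015],[0,0,0.001],[0,0,0]], "gripper": [0,0,0,0,0,0,0]}}

```text
time: 15.92
tool_pos: [0.5722, 0.1545, 0.0803]
tcp_rot: [0.101, 3.016, 0.806]
wrist_force: [0.3, 0.4, 0.3]
width: -0.0
grip_force: 0.0
```

```bash
python3 -c "
from h import *
rel()"
```

```text
slope x,y,z mm [ 20.18 -51.11  -8.51] F xyz [ 0.5 -0.2  0. ] M [-0.02  0.22 -0.02] turn [-0.0013 -0.0002  0.0028] t 15.92 grip -0.0004332414516241723 0.0
```

{"op": "jog_arm", "data": {"turn": [[0,0,0],[0,0,0],[0,0,0],[0,0,0]], "delta_pos": [[0,0,0.001],[0,0,0.001],[0,0,0.001],[0,0,0]], "gripper": [0,0,0,0]}}

```text
time: 16.25
tool_pos: [0.5725, 0.1552, 0.0792]
tcp_rot: [0.099, 3.015, 0.805]
wrist_force: [-4.7, -6.8, 8.9]
width: -0.003
grip_force: 5.2
```

```bash
python3 -c "
from h import *
rel()"
```

```text
slope x,y,z mm [ 20.29 -51.45  -9.85] F xyz [-1.7  4.3 11.2] M [0.65 0.47 0.02] turn [-0.0016  0.0001  0.0043] t 16.25 grip -0.002576583594730108 5.248770184116438
```

{"op": "jog_arm", "data": {"turn": [[0,0,0],[0,0,0],[0,0,0],[0,0,0]], "delta_pos": [[0,0,0.001],[0,0,0.0005],[0,0,0],[0,0,0]], "gripper": [0,0,0,0]}}

```text
time: 16.58
tool_pos: [0.5726, 0.1553, 0.0791]
tcp_rot: [0.097, 3.015, 0.805]
wrist_force: [-9.5, -12.0, 17.7]
width: -0.001
grip_force: 10.4
```

```bash
python3 -c "
from h import *
rel()"
```

```text
slope x,y,z mm [ 20.35 -51.47  -9.93] F xyz [-2.1  8.7 21.6] M [ 1.42  0.56 -0.02] turn [-0.0017  0.0001  0.0053] t 16.58 grip -0.0014963583521910107 10.427013142034411
```

{"op": "jog_arm", "data": {"turn": [[0,0,0],[0,0,0],[0,0,0],[0,0,0],[0,0,0],[0,0,0],[0,0,0],[0,0,0]], "delta_pos": [[0,0,-0.003],[0,0,-0.007],[0,0,-0.02],[0,0,-0.03],[0,0,-0.03],[0,0,-0.03],[0,0,-0.03],[0,0,0]], "gripper": [0,0,0,0,0,0,0,0]}}

```text
time: 17.25
tool_pos: [0.571, 0.0795, 0.2131]
tcp_rot: [0.1, 3.006, 0.801]
wrist_force: [0.1, 0.1, 1.3]
width: 0.004
grip_force: 0.0
```

{"op": "jog_arm", "data": {"turn": [[0,0,0],[0,0,0],[0,0,0],[0,0,0],[0,0,0],[0,0,0],[0,0,0],[0,0,0]], "delta_pos": [[0,-0.02,-0.03],[0,-0.03,-0.02],[0,-0.03,-0.01],[0,-0.03,0],[0,-0.03,0],[0,-0.03,0],[0,0,0],[0,0,0]], "gripper": [0,0,0,0,0,0,0,0]}}

```text
time: 17.92
tool_pos: [0.5546, -0.0954, 0.1723]
tcp_rot: [0.106, 3.016, 0.809]
wrist_force: [0.1, 0.3, -0.1]
width: 0.002
grip_force: 0.0
```

```bash
python3 - <<'E'
from h import *
np.set_printoptions(precision=4,suppress=True)
im={n:vision.read_camera(n)[:,:,::-1] for n in('top','scene')}
for n in im:
    cv2.imwrite(f'pics/{n}5.png',im[n]);o=cv2.imread(f'pics/{n}4.png')
    c=proj(n,H).astype(int);sl=np.s_[c[1]-30:c[1]+35,c[0]-25:c[0]+25]
    d=cv2.absdiff(im[n][sl],o[sl]).max(2);print(n,'change px>25:',(d>25).sum(),d.max())
p=proj("scene",H).astype(int);q=proj("top",H).astype(int)
def cr(im,c,w=50,h=75):
    x,y=c[0]-w//2,c[1]-h//2;return cv2.resize(im[y:y+h,x:x+w],None,fx=8,fy=8,interpolation=cv2.INTER_CUBIC)
cv2.imwrite("pics/final.png",np.hstack([cr(im['scene'],p),cr(im['top'],q)]))
E
```

```text
top change px>25: 0 3
scene change px>25: 0 2
```

View pics/final.png

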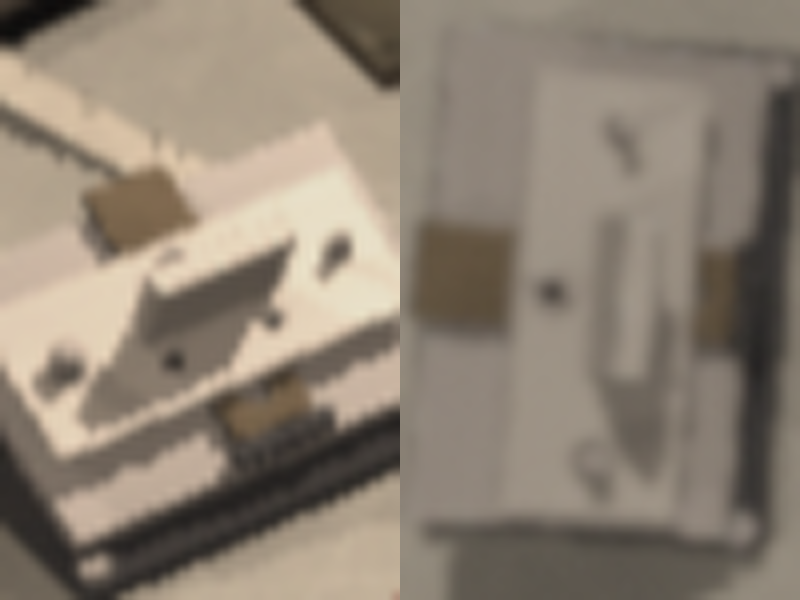

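Both pins show through the holes. Pressing the small end with about 20 N moved nothing in either view, and the plate top is at the seated height. The robot is clear, so I'm handing in.

```bash
python3 -c "
from workcell import ticket
print(ticket.finish_job())"
```

```text
the job is handed in; nothing more can be done
None
```

The template is hung on both pins, large hole on the large pin and small on the small; it sat at seated height and did not shift under a 20 N press, the gripper has let go and is clear, and the job was handed in at about 18 s, with no verdict returned.

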